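# Index the capping turret to the brown jar

## Task

Bring the low, wide brown jar with the cream lid under the spindle of the capping stand: pull up the black plunger knob, swing the turret round by it until the jar's cup is under the spindle, and let the plunger drop fully home in that notch. The jar stays upright in its cup all the while.

Things in the scene. Friction and masses are not known exactly. Their poses are not given: they have to be found in the camera images.
- stand: Fixed capping stand, grey base plate 290 mm wide. Origin at table level on the turret's upright axis; x points to the spindle, whose centre line is at x=72, y=0 mm (tip 120 mm up, column behind it 216 mm tall). The plunger arm is on the -x side, over a sector with three notches on a 115 mm circle: at -x and 60 degrees either side; flared, they draw the pin in from 12 mm either side.
- turret (a joint): Angle of the turret on the stand, rad, counterclockwise from above; starts at 0 (middle notch); outer notches at +1.047 and -1.047, stops at 1.15. It has three cups 72 mm from its axis, 60 degrees apart, floor 40 mm and rim 48 mm above the table; the middle one, opposite the arm, starts under the spindle. Light friction, stays where left.
- plunger_knob (a point): Middle of the grip of the black plunger knob, an upright cylinder 28 mm across and 37 mm tall at the end of the turret's arm, 115 mm from the axis. With the plunger home this point is 88 mm above the table, the knob's underside 68 mm, its top 105 mm; a 22 mm wide guide barrel below it ends at 62 mm. It moves with turret and plunger.
- plunger (a joint): Height of the sprung plunger, m: 0 = fully home in a notch, 0.026 = pulled up to its stop. It clears the notches above 0.018 and stands at 0.018 when its pin rests on the sector between notches. A spring pulls it down with 3 N at home, 6 N at the stop; it weighs 80 g.
- resin_jar: Low, wide brown jar with a cream lid, 54 mm across, 32 mm tall, loose in one of the two side cups (58 mm wide inside), on the stand's +y or -y side; the other side cup has a white-capped vial, the middle one a tiny black-capped pot. Origin at the centre of its underside, z up. From the +y cup it comes under the spindle at turret -1.047, from the -y cup at +1.047.
Things that resemble listed ones, but are neither listed nor needed, are in the scene too. What is shaped like the resin_jar but orange or pink is not meant.

How it is judged:
By the outcome, as a careful person would: the job done as asked, in the order asked, and still so for the second after the job is handed in, with the robot touching nothing.
It also fails if it takes over 38 s, if anything falls off the work surface, if the arm or the gripper's body presses on something with over 40 N, if the wrist force passes 120 N, or if a joint passes its speed limit or range.

## Robot

A 6-joint arm with a two-finger parallel gripper is mounted at the origin on a cart in front of the work surface, level with it; the furniture and walls round the work are solid. World frame = base frame: x ahead of the robot, y to its left, z up, the work surface at z = 0. Lengths are in m, angles in rad, forces in N, time in s.
With the tool pointing down it reaches from about 0.2 to 0.875 m from the base axis. Payload 3.4 kg.
Tool frame: the origin (TCP) lies between the finger pads; the fingertips stand 25 mm ahead of it and the grasp point (between the pads) lies 6 mm ahead of it (r.nose_length is the z of the fingertips in the tool frame, in m); z points along the fingers, y is the line along which they close (so a half turn about z gives the same grasp; the last joint's range is limited). The gripper opens to 94 mm and grips with 3 to 60 N. Pads are 16 mm wide; open, the fingers measure 119 mm over their backs; the gripper's body (75 mm by 177 mm) begins 78 mm behind the grasp point.
Start: joints at [-1.24, 0.276, 1.505, -0, 1.361, -0.121], TCP at [0.251, -0.517, 0.23] pointing down, gripper open.
Joint ranges: [-2.89, 2.89], [-0.75, 2.08], [0.22, 2.7], [-1.18, 4.32], [0.11, 2.71], [-2.7, 2.7]. Speed limits (rad/s): [2.57, 2.57, 3.14, 3.14, 3.14, 3.14].

## Interface

Orientations are given as a unit quaternion [w, x, y, z].
In Python, from plant import r, gripper_to, inverse_kinematics, vision, models, telemetry gives the robot as it stands. Calls block until the motion is done:
- r.move_to(position, orientation): joint-space move of the TCP to a pose.
- r.move_l(position, rot=None, vel=0.15, guard=None): straight line of the TCP; rot=None keeps the orientation; vel is the mean speed in m/s. With guard (N) it stops when the force on the tool has changed by that much, and returns True; else False.
- r.movej(angles): joint-space move.
- gripper_to(opening, f_grip=None): finger opening in m; f_grip is the grip in N (None keeps the last); returns when the fingers have stopped.
- r.hold(seconds).
- inverse_kinematics(position, orientation): joint angles nearest the present ones, or None.
- vision.snapshot(name): name is "scene" or "side" or "wrist"; returns the picture (480x640x3 uint8, red, green, blue); there is no depth.
- vision.get_calibration(name): a dict with "fx", "fy", "cx", "cy" (pixels), "position" and "orientation" of the camera in the world. Camera axes: x right, y down, z forward; pixel columns grow to the right and rows downward; lengths in m; the calibration is good to about 2 mm. The wrist camera is an equidistant fisheye: a pixel r from the principal point sees the ray r / f radians off the axis. A picture is of the moment at which its call begins: read the wrist's pose just before it. get_calibration takes no time and is no camera call; for the wrist camera it gives the pose at the moment of the call.
A pose or a line that the arm cannot do raises r.PlanningError and nothing moves.
- r.sign_off(): hands the job in; it is judged then, once.
Trained networks look in the newest picture that a camera, given by its name, has taken for a name from the list of things; names that differ only in an ending like _2 or _b are one class to them, and where a whole thing is asked for, a point or a joint stands for the part that bears it (a point fixed in the world has none). Each returns a list of dicts, best first, with "score" (0 to 1); they miss things now and then, are a little off and sometimes report something else, mostly with a low value. They report only what shows in the picture. A call takes as long as a camera call. They do not tell look-alikes from the thing itself.
- models.boxes_of(thing, camera): "at" ([x, y, z] in m, in world coordinates, good to about 4 mm: the middle of the surface that is visible of it).
- models.regions_of(thing, camera): "pixels" (480x640 bool, what is visible of it).
- models.mark_of(thing, camera): "at" ([x, y, z] in m, in world coordinates, good to about 4 mm: a listed point, or the origin of a listed thing).
Readings, each from a call of its own:
- telemetry.current_t(): time.
- telemetry.current_joints(): joint angles.
- telemetry.current_dq(): joint speeds.
- telemetry.current_joint_efforts(): joint torques, N m.
- telemetry.current_ee_pos(): TCP position.
- telemetry.current_tool_rot(): TCP orientation.
- telemetry.current_wrist_force(): force on the tool from outside, world axes, zero at the start.
- telemetry.current_torque(): the same for the moment, N m.
- telemetry.current_opening(): finger opening in m.
- telemetry.current_finger_force(): force on a finger pad.
Only numpy, scipy, OpenCV 4.12 (cv2) and the standard library are available. Lean on these libraries where they do the work, as an engineer would, in place of code of your own. Each camera call takes 0.05 s, during which the arm holds its last target. There are 200 camera calls.

## Working session

There is one attempt and no reset: what is moved stays moved. The work goes in short steps, each a Python script; the robot and the scene stay as the last script left them, time stands still between calls to the robot, and variables do not carry over. Pictures are saved under pics/ and viewed, at most 10 in all, crops included, and the job is handed in when it is done.

```bash
mkdir -p pics; ls
python3 - <<'E'
from plant import r, gripper_to, inverse_kinematics, vision, models, telemetry
import cv2,numpy as np
ims=[]
for c in ("scene","side"):
    im=vision.snapshot(c); cv2.imwrite(f"pics/{c}0.png",im[:,:,::-1])
    for t in ("stand","turret","plunger_knob","resin_jar"):
        for f in ("mark_of","boxes_of"):
            try:
                print(c,t,f,[(np.round(d["at"],3).tolist(),round(d["score"],2)) for d in getattr(models,f)(t,c)][:4])
            except Exception as e: print(c,t,f,e)
    k=vision.get_calibration(c); print(c,k)
print(telemetry.current_t())
E
```

```text
pics
scene stand mark_of [([0.633, 0.062, 0.002], 0.62)]
scene stand boxes_of [([0.613, 0.08, 0.024], 0.63)]
scene turret mark_of it knows: plunger_knob, resin_jar, stand
scene turret boxes_of [([0.622, 0.071, 0.039], 0.93), ([0.613, 0.079, 0.023], 0.73)]
scene plunger_knob mark_of [([0.518, 0.079, 0.089], 0.82)]
scene plunger_knob boxes_of [([0.512, 0.085, 0.097], 0.7)]
scene resin_jar mark_of [([0.664, 0.301, -0.0], 0.8), ([0.681, 0.116, 0.042], 0.61)]
scene resin_jar boxes_of [([0.654, 0.305, 0.032], 0.95), ([0.67, 0.124, 0.073], 0.78), ([0.386, 0.02, 0.029], 0.73)]
scene {'fx': 506.8812791763421, 'fy': 506.8812791763421, 'cx': 319.8103282948724, 'cy': 242.19177806046673, 'position': array([0.09344694, 0.45585199, 0.7239851 ]), 'orientation': array([ 0.14918126, -0.41943421,  0.84170884, -0.30552598])}
side stand mark_of [([0.634, 0.061, -0.0], 0.73)]
side stand boxes_of [([0.617, 0.089, 0.026], 0.9), ([0.518, 0.092, 0.091], 0.7)]
side turret mark_of it knows: plunger_knob, resin_jar, stand
side turret boxes_of [([0.62, 0.079, 0.041], 0.87)]
side plunger_knob mark_of [([0.524, 0.08, 0.088], 0.62)]
side plunger_knob boxes_of [([0.514, 0.09, 0.09], 0.84)]
side resin_jar mark_of [([0.664, 0.305, -0.0], 0.95), ([0.681, 0.116, 0.042], 0.9), ([0.386, 0.019, 0.001], 0.75)]
side resin_jar boxes_of [([0.669, 0.125, 0.074], 0.78), ([0.386, 0.032, 0.027], 0.7), ([0.657, 0.308, 0.033], 0.62)]
side {'fx': 501.0511346491491, 'fy': 501.0511346491491, 'cx': 326.2080377006249, 'cy': 243.38066670226274, 'position': array([0.13970235, 0.68693551, 0.57002073]), 'orientation': array([ 0.13497174, -0.27875035,  0.84517165, -0.4356211 ])}
0.8
```

View pics/scene0.png

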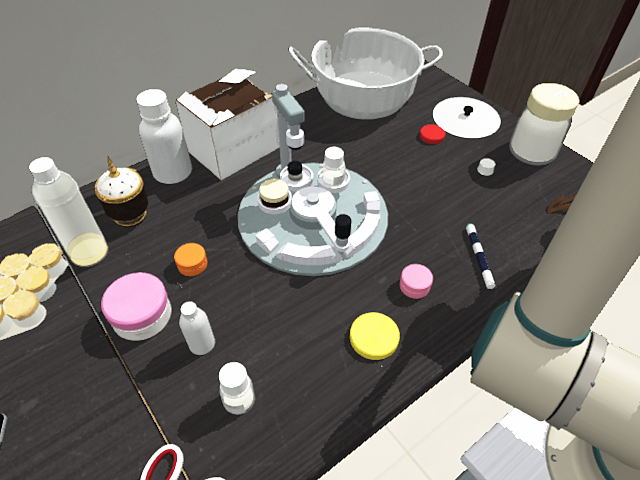

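View pics/side0.png

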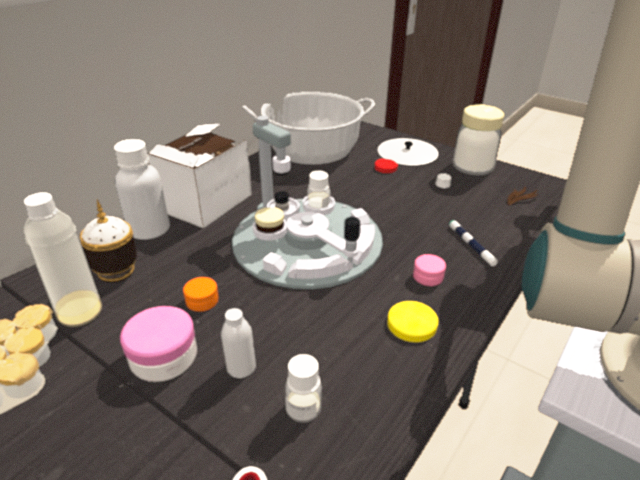

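The scene picture shows the brown jar with the cream lid at about (274,194), in the left cup. The knob is at (343,228) and the spindle at (295,138). The side view agrees, with the jar at (270,222) and the knob at (351,229). The network places the jar about 72 mm from the axis, 60° to the +y side of the spindle, so the target is turret -1.047 (clockwise). Next I move above the knob and refine its position with the wrist camera.

```bash
cat > h.py <<'E'
from plant import r, gripper_to, inverse_kinematics, vision, models, telemetry
import cv2,numpy as np
from scipy.spatial.transform import Rotation as R
from scipy.optimize import least_squares
def down(t):   # tool down, closing axis y at yaw t
    y=np.array([np.cos(t),np.sin(t),0]); z=np.array([0,0,-1.])
    return R.from_matrix(np.c_[np.cross(y,z),y,z]).as_quat(scalar_first=True)
def fit(stand,knob,jar):   # axis x, y, heading of stand
    def f(p):
        c,h=p[:2],p[2]; u=lambda a:np.array([np.cos(a),np.sin(a)])
        return np.r_[(c-stand[:2]), (c+.115*u(h+np.pi)-knob[:2])*2, c+.072*u(h+np.pi/3)-jar[:2]]
    s=least_squares(f,[*stand[:2],-.17]); print("fit",s.x.round(4),"res mm",(s.fun*1e3).round(1)); return s.x
E
python3 - <<'E'
from h import *
p=fit(np.array([.6335,.0615]),np.array([.521,.0795]),np.array([.681,.116]))
k=p[:2]+.115*np.array([np.cos(p[2]+np.pi),np.sin(p[2]+np.pi)]); print(k)
a=p[2]+np.pi
for off in (np.pi/2,-np.pi/2):
    for d in (0,-np.pi/3):
        kk=p[:2]+.115*np.array([np.cos(a+d),np.sin(a+d)])
        q=inverse_kinematics([*kk,.1],down(a+d+off)); print(off,d,None if q is None else np.round(q,2))
best=-np.pi/2
for off in (np.pi/2,-np.pi/2):
    q=[inverse_kinematics([*(p[:2]+.115*np.array([np.cos(a+d),np.sin(a+d)])),.1],down(a+d+off)) for d in (0,-np.pi/3)]
    if all(x is not None for x in q):
        m=max(abs(x[5]) for x in q); print(off,m)
        if m<2.4: best=off; 
        if m<2: break
print("off",best)
r.move_to([*k,.21],down(a+best))
im=vision.snapshot("wrist"); cv2.imwrite("pics/w1.png",im[:,:,::-1])
for t in ("stand","plunger_knob","resin_jar"):
    print(t,[(np.round(d["at"],4).tolist(),round(d["score"],2)) for d in models.mark_of(t,"wrist")][:4])
print(telemetry.current_ee_pos(),telemetry.current_t(),telemetry.current_wrist_force())
E
```

```text
fit [ 0.6344  0.0607 -0.1654] res mm [ 0.9 -0.8 -0.   0.3 -0.8  0.3]
[0.52097735 0.07963164]
1.5707963267948966 0 [ 0.02  0.31  1.8  -0.    1.02  1.76]
1.5707963267948966 -1.0471975511965976 None
-1.5707963267948966 0 [ 0.02  0.31  1.8  -0.    1.02 -1.39]
-1.5707963267948966 -1.0471975511965976 [ 0.16  0.43  1.6  -0.    1.11 -0.19]
-1.5707963267948966 1.385797522243752
off -1.5707963267948966
stand [([0.6347, 0.0602, 0.0006], 0.8)]
plunger_knob [([0.5175, 0.0859, 0.0913], 0.84)]
resin_jar [([0.3974, 0.018, 0.0008], 0.94), ([0.6775, 0.1161, 0.0388], 0.89), ([0.6641, 0.3037, 0.0014], 0.69)]
[0.52111063 0.0790228  0.20999241] 3.3333 [-0.63356194 -0.20724931 -0.06547607]
```

View pics/w1.png

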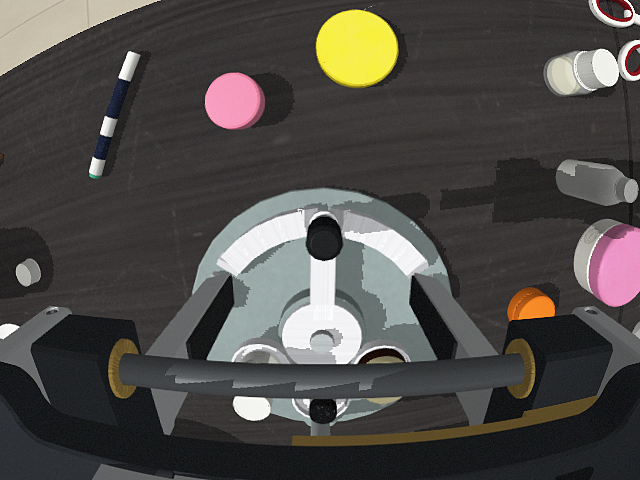

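The wrist view shows the black knob at about (324,238), centred between the fingers, with the arm running down to the hub at (321,335). The jar is in the cup to the right at (385,370). Next I measure the knob against its projected model.

```bash
cat >> h.py <<'E'
def proj(P,k):
    q=k["orientation"]; v=R.from_quat(q,scalar_first=True).inv().apply(np.atleast_2d(P)-k["position"])
    rho=np.hypot(v[:,0],v[:,1]); th=np.arctan2(rho,v[:,2]); s=th/np.maximum(rho,1e-9)
    return np.c_[k["cx"]+k["fx"]*s*v[:,0],k["cy"]+k["fy"]*s*v[:,1]]
def knobmask(xy,k,z0=.068,z1=.105):
    a=np.linspace(0,2*np.pi,40); P=np.vstack([np.c_[xy[0]+.014*np.cos(a),xy[1]+.014*np.sin(a),0*a+z] for z in (z0,z1)])
    h=cv2.convexHull(proj(P,k).astype(np.float32)); return h[:,0]
E
python3 - <<'E'
from h import *
k=vision.get_calibration("wrist"); im=vision.snapshot("wrist")
m=models.regions_of("plunger_knob","wrist")
print([(d["score"],d["pixels"].sum(),np.argwhere(d["pixels"]).mean(0)) for d in m])
dark=(im.max(2)<45).astype(np.uint8); dark[:, :295]=0; dark[:,355:]=0; dark[:195]=0; dark[275:]=0
n,l,st,ce=cv2.connectedComponentsWithStats(dark); i=1+np.argmax(st[1:,4]); print(st[i],ce[i])
M=(l==i)
def cost(xy):
    t=np.zeros((480,640),np.uint8); cv2.fillConvexPoly(t,np.round(knobmask(xy,k)*16).astype(np.int32),1,shift=4); return (t.astype(bool)^M).sum()
g=[(cost((x,y)),x,y) for x in np.arange(.508,.534,.001) for y in np.arange(.068,.094,.001)]
g.sort(); print(np.round(g[:4],4).tolist())
o=im.copy(); b=np.array(g[0][1:]); cv2.polylines(o,[np.round(knobmask(b,k)).astype(np.int32)],True,(255,0,0))
cv2.imwrite("pics/c1.png",cv2.resize(o[180:290,260:390,::-1],None,fx=4,fy=4))
# tool axis projected at z=.105
print(proj(np.r_[telemetry.current_ee_pos()[:2],.105],k),telemetry.current_ee_pos())
E
```

```text
[(0.92, np.int64(1359), array([238.48050037, 323.61662987]))]
[ 306  217   36   44 1230] [323.79349593 238.4902439 ]
[[283.0, 0.519, 0.08], [283.0, 0.519, 0.081], [284.0, 0.52, 0.08], [286.0, 0.52, 0.081]]
[[322.44069973 245.07992338]] [0.52108425 0.07920725 0.20997096]
```

View pics/c1.png

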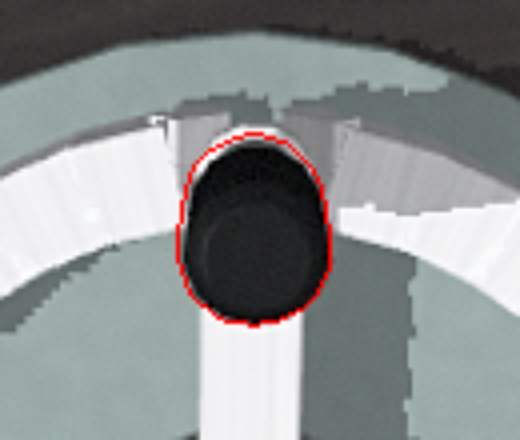

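The outline fits at knob ≈ (0.5195, 0.0803), within 1–2 mm of the network fit. Next I grasp the knob and pull it up.

Run:
```python
from h import *
p=fit(np.array([.634,.061]),np.array([.5197,.0803]),np.array([.680,.116])); np.save("p.npy",p)
a=p[2]+np.pi; k=p[:2]+.115*np.array([np.cos(a),np.sin(a)]); print(k)
gripper_to(.06)
print(r.move_l([*k,.096],down(a-np.pi/2),vel=.12,guard=8))
f=telemetry.current_wrist_force; 
print(telemetry.current_ee_pos(),f())
gripper_to(0.0,30)
print(telemetry.current_opening(),telemetry.current_finger_force(),f(),telemetry.current_ee_pos())
c=telemetry.current_ee_pos()
r.move_l([c[0],c[1],.096+.022],vel=.03)
print(telemetry.current_ee_pos(),f(),telemetry.current_opening(),telemetry.current_t())
im=vision.snapshot("side"); cv2.imwrite("pics/s2.png",cv2.resize(im[100:340,180:500,::-1],None,fx=2.4,fy=2.4))
```

```text
fit [ 0.6333  0.0608 -0.1708] res mm [-0.7 -0.2  0.6  0.1 -0.6  0.1]
[0.52001198 0.08032853]
False
[0.52063509 0.08035453 0.09661198] [ 0.447972   -0.36529749  1.16299266]
0.02742509110366031 30.000245898845606 [-0.34224114  0.39991913  1.42622996] [0.52007198 0.0803767  0.09617499]
[0.52003286 0.08037382 0.11783037] [ 2.22288559  0.15458163 -6.66333578] 0.027033987338555103 6.725
```

View pics/s2.png

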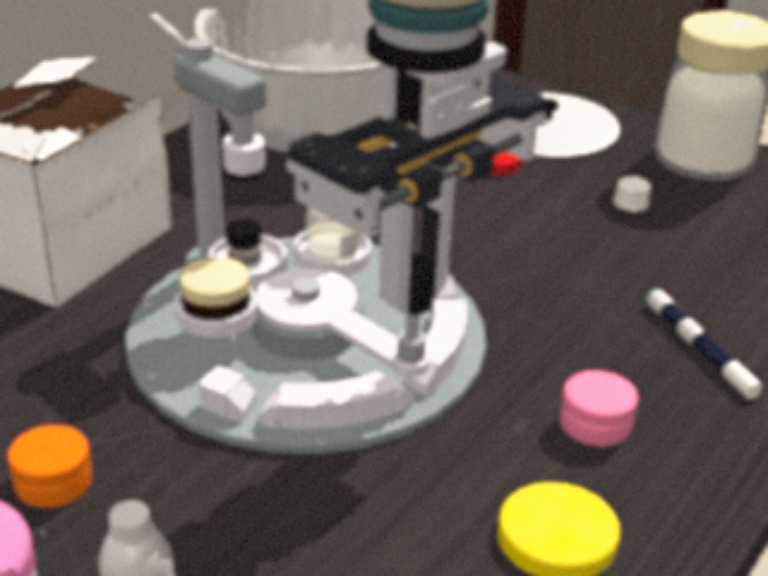

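The side view shows the knob gripped and raised at about (415,270), with the guide barrel at (410,345). The jar sits upright in its cup at (215,295). The -6.7 N pull fits the plunger lifted about 22 mm. Next I swing it clockwise along the arc, watching the forces.

Run:
```python
from h import *
p=np.load("p.npy"); a=p[2]+np.pi; f=telemetry.current_wrist_force
corr=0.; ok=True
for d in np.radians(np.arange(10,61,10)):
    b=a-d; u=np.array([np.cos(b),np.sin(b)]); t=np.array([u[1],-u[0]])
    r.move_l([*(p[:2]+(.115+corr)*u),.118],down(b-np.pi/2),vel=.05)
    F=f(); e=telemetry.current_ee_pos(); fr=F[:2]@u
    print(round(np.degrees(d)),e.round(4),"Fr %.1f Ft %.1f Fz %.1f"%(fr,F[:2]@t,F[2]),round(telemetry.current_opening(),4),round(telemetry.current_t(),2))
    if np.hypot(*F[:2])>30: ok=False; break
im=vision.snapshot("side"); cv2.imwrite("pics/s3.png",cv2.resize(im[100:340,180:500,::-1],None,fx=2.4,fy=2.4))
print([(np.round(d["at"],4).tolist(),round(d["score"],2)) for d in models.mark_of("resin_jar","side")])
print("spindle",p[:2]+.072*np.array([np.cos(p[2]),np.sin(p[2])]))
```

```text
10 [0.5252 0.0995 0.1179] Fr -2.6 Ft 0.8 Fz -6.7 0.0274 7.33
20 [0.5336 0.1175 0.118 ] Fr -2.3 Ft 0.6 Fz -7.1 0.0274 7.88
30 [0.545  0.1338 0.118 ] Fr -3.4 Ft 0.4 Fz -6.9 0.0271 8.43
40 [0.5591 0.1479 0.118 ] Fr -4.6 Ft -0.0 Fz -6.3 0.0276 8.97
50 [0.5754 0.1592 0.1179] Fr -5.2 Ft 0.2 Fz -6.7 0.0275 9.53
60 [0.5932 0.1675 0.1177] Fr -5.2 Ft 0.8 Fz -6.5 0.0273 10.07
[([0.3912, 0.0191, -0.0024], 0.87), ([0.6642, 0.3046, 0.0006], 0.72), ([0.7052, 0.0472, 0.0458], 0.6)]
spindle [0.70429033 0.04854031]
```

View pics/s3.png

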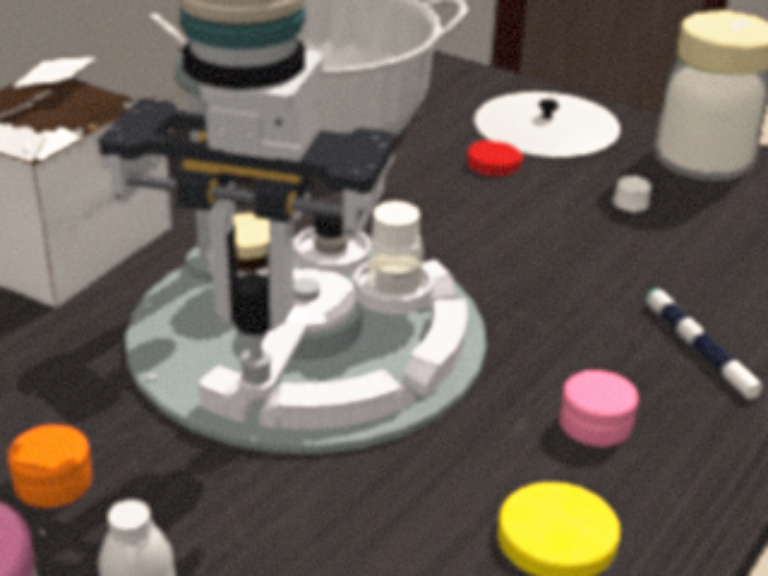

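The turret followed: the arm and barrel (255,360) are over the outer notch, and the jar's cream lid (250,232) is at the spindle. The network puts the jar within 2 mm of the spindle axis. Next I lower the plunger into the notch, release and back off.

Run:
```python
from h import *
p=np.load("p.npy"); f=telemetry.current_wrist_force
c=telemetry.current_ee_pos(); b=p[2]+np.pi-np.pi/3
xy=p[:2]+.115*np.array([np.cos(b),np.sin(b)])
print(r.move_l([*xy,.0965],vel=.03,guard=12),telemetry.current_ee_pos(),f())
gripper_to(.06); r.hold(.2)
print(telemetry.current_ee_pos(),f(),telemetry.current_opening())
r.move_l([*xy,.21],vel=.12)
r.hold(.2)
k=vision.get_calibration("wrist"); im=vision.snapshot("wrist"); 
o=im.copy(); cv2.polylines(o,[np.round(knobmask(xy,k)).astype(np.int32)],True,(255,0,0))
cv2.polylines(o,[np.round(knobmask(xy,k,.086,.123)).astype(np.int32)],True,(0,255,0))
cv2.imwrite("pics/w4.png",cv2.resize(o[180:440,180:460,::-1],None,fx=2.3,fy=2.3))
print(xy,[(np.round(d["at"],4).tolist(),round(d["score"],2)) for d in models.mark_of("plunger_knob","wrist")])
# clear the views
r.move_to([.40,-.15,.30],down(-np.pi/2))
for c in ("scene","side"):
    im=vision.snapshot(c); cv2.imwrite(f"pics/{c}5.png",im[:,:,::-1])
    for t in ("plunger_knob","resin_jar"): print(c,t,[(np.round(d["at"],4).tolist(),round(d["score"],2)) for d in models.mark_of(t,c)])
A=cv2.resize(cv2.imread("pics/scene5.png")[60:290,200:420],(400,420)); B=cv2.resize(cv2.imread("pics/side5.png")[90:300,210:410],(400,420))
cv2.imwrite("pics/both5.png",np.hstack([A,B])); print(telemetry.current_t())
```

```text
False [0.59318747 0.16749717 0.0967974 ] [ 1.62793418 -5.46921087 -3.51470002]
[0.59359315 0.16872111 0.09646422] [ 0.44646263 -0.77485887  0.49547787] 0.059816644458027236
[0.59360496 0.16869749] [([0.5948, 0.1722, 0.0933], 0.61)]
scene plunger_knob [([0.596, 0.1674, 0.0863], 0.9), ([0.6305, 0.0641, 0.0003], 0.56)]
scene resin_jar [([0.6648, 0.3034, -0.0003], 0.79), ([0.7019, 0.0469, 0.0431], 0.73), ([0.3947, 0.013, -0.001], 0.69)]
side plunger_knob [([0.5958, 0.1665, 0.0865], 0.91)]
side resin_jar [([0.6672, 0.3033, 0.0012], 0.89), ([0.3868, 0.0214, -0.0028], 0.66), ([0.7001, 0.0471, 0.0438], 0.64)]
15.05
```

View pics/w4.png

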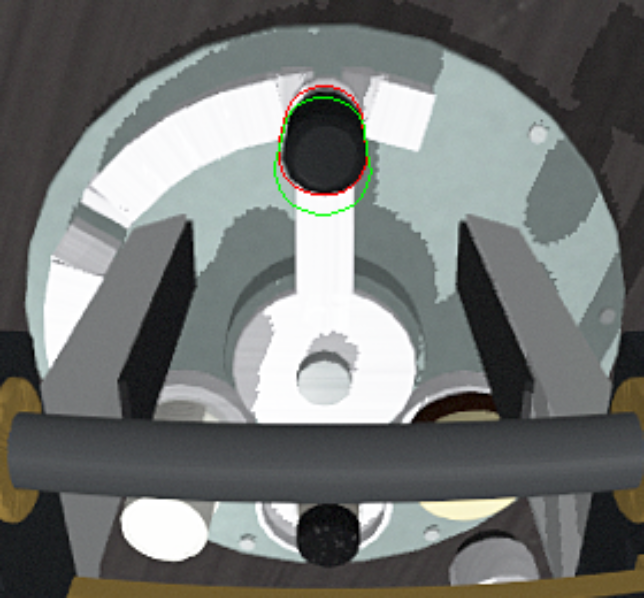

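View pics/both5.png

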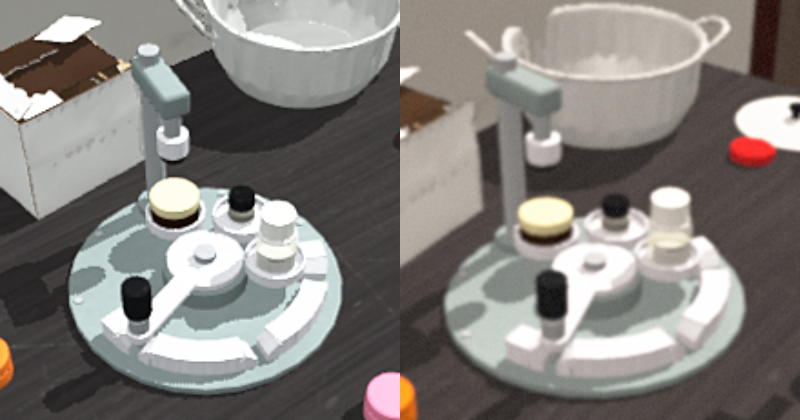

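In the wrist view the knob lies on the red "home" outline rather than the green "on sector" one. The scene and side crops show the jar upright under the spindle, at (175,200) and (545,220). As a final check I touch the knob's top lightly to measure its height, then hand in.

Run:
```python
from h import *
p=np.load("p.npy"); b=p[2]+np.pi-np.pi/3; xy=p[:2]+.115*np.array([np.cos(b),np.sin(b)])
gripper_to(0.0,5)
r.move_to([*xy,.16],down(b-np.pi/2)); r.hold(.2)
hit=r.move_l([*xy,.1275],vel=.02,guard=4)
z=telemetry.current_ee_pos()[2]-r.nose_length; print(hit,"knob top z",z,telemetry.current_wrist_force())
r.move_l([*xy,.22],vel=.12)
print([(np.round(d["at"],4).tolist(),round(d["score"],2)) for d in (vision.snapshot("side"),models.mark_of("resin_jar","side"))[1]],telemetry.current_t())
if hit and .1025<z<.1075: r.sign_off(); print("signed off")
```

```text
True knob top z 0.10522520113842718 [ 0.12122941 -0.40123048  3.64229015]
[([0.7043, 0.0481, 0.0431], 0.86), ([0.6681, 0.3011, 0.0024], 0.81), ([0.391, 0.0184, 0.0002], 0.76), ([0.6332, 0.0608, 0.0025], 0.17)] 20.075
the job is handed in; nothing more can be done
signed off
```

The brown jar with the cream lid is upright in its cup under the spindle. The plunger is home in the -60° notch (knob top measured at 105.2 mm, 105 mm expected), and I handed the job in at about 20 s.

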